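Load the heat sinks by length and index the slide towards the microscope

TASK

First lay the two heat sinks, fins up, in the rows of the slide's carriage that match their lengths: the long one in the long row, the short one in the short row, set down gently. Then pull the spring knob up, slide the carriage exactly one notch towards the microscope and let the knob spring fully home in that notch, with both heat sinks still lying in their rows. Leave the other things on the bench where they are.

Things in the scene. Friction and masses are not known exactly. Their poses are not given: they have to be found in the camera images.
- slide_base: fixed grey base plate of the indexing slide, 220 mm (x) by 240 mm (y) by 12 mm thick; origin at the centre of its underside on the bench. The carriage slides along its y axis. Along its front edge (x = -90 mm) runs a steel index bar 20 mm wide, top 32 mm above the bench, with five open notches 13 mm wide and 10 mm deep at y = -80, -40, 0, 40 and 80 mm (pitch 40 mm)
- carriage (a joint): position of the carriage along the base's +y axis, in m; 0 = the middle notch, where it starts (within 1 mm); the notches are at -0.08, -0.04, 0, 0.04, 0.08; ends at +-0.085. It slides with about 2 N of friction once the plunger is out, with 1.5 mm of play either way when the plunger is in
- plunger (a joint): height of the spring plunger in m: 0 = home, its pin fully in a notch; 0.010 = the pin rests on top of the bar between notches; 0.018 = fully pulled. The spring pushes it down with about 4 N at 0 and 9 N at 0.014. Over 0.0105 the pin is clear of the bar. The pin is 10 mm thick with a round tip and drops into a notch by itself when released over it
- knob (a point): middle of the plunger's black round knob, 34 mm diameter, 26 mm tall, vertical axis: pull straight up. It stands on a 44 mm wide (y) tab at the carriage's front, at x = -90 mm and the carriage's y in the base frame; this point is 77 mm above the bench when home, the knob's underside 64 mm, its top 90 mm; below it a 26 mm collar reaches 57 mm and the tab's top lies at 43 mm
- long_row (a point): centre of the floor of the long row: an open trough on the aluminium carriage, 130 mm long (x, along the row) by 38 mm wide (y) inside, walls 5 mm thick and 12 mm high, floor 27 mm above the bench. x, y, z axes are those of the base; in the base frame its centre lies at x = +15 mm and y = carriage position + 34 mm
- short_row (a point): centre of the floor of the short row: the same kind of trough, 90 mm long inside and 38 mm wide, walls 12 mm high, floor 27 mm above the bench; same axes; in the base frame at x = +15 mm and y = carriage position - 34 mm
- long_sink: loose finned aluminium heat sink, 120 mm long (its x axis) by 30 mm wide (y) by 40 mm tall, about 0.2 kg, standing fins up on the bench at the start; its sides are flat and can be gripped across the width (origin: centre of the underside)
- short_sink: the same heat sink but 80 mm long (x), 30 mm wide (y), 40 mm tall, about 0.14 kg (origin: centre of the underside)
- microscope: fixed digital microscope on a stand beyond one end of the slide: dark round foot 100 mm in diameter, thin steel post 204 mm tall, grey upright barrel; it may stand at the base's +y or -y end (origin: centre of the underside)
- solder_station: fixed grey soldering-station box, 100 x 100 x 85 mm, beyond the slide's other end (origin: centre of the underside)
- circuit_board: loose green bare circuit board with black and silver chips, 130 x 100 x 6 mm, lying flat; bystander (origin: centre of its underside)
- multimeter: loose black multimeter, 150 x 75 x 32 mm, lying flat; bystander (origin: centre of its underside)
- gamepad: loose black game controller, about 130 x 160 x 35 mm, lying flat; bystander (origin: centre of its underside)
- screwdriver: loose screwdriver 180 mm long, lying flat; bystander (origin: under the middle of its length)
- spray_can: loose black spray can, 60 mm diameter, 190 mm tall, standing; bystander (origin: centre of its underside)
- flux_jar: loose jar, 60 mm diameter, 60 mm tall, standing; bystander (origin: centre of its underside)

How it is judged:
On the way, in this order (a step that is already met when the one before it is completed fails the run):
1. both heat sinks lie in their matching rows, let go (x of long_sink in the frame of long_row between -0.01 and 0.01 m and y of long_sink in the frame of long_row between -0.008 and 0.008 m and z of long_sink in the frame of long_row between -0.004 and 0.004 m and angle between the x axis of long_sink and the x axis of long_row, either way round below 0.15 rad and angle between each of long_sink, short_sink's own z axis and vertical below 0.1 rad and x of short_sink in the frame of short_row between -0.01 and 0.01 m and y of short_sink in the frame of short_row between -0.008 and 0.008 m and z of short_sink in the frame of short_row between -0.004 and 0.004 m and angle between the x axis of short_sink and the x axis of short_row, either way round below 0.15 rad and contact force between the fingers and long_sink below 0.5 N and contact force between the fingers and short_sink below 0.5 N), for 0.2 s.
2. the plunger is pulled clear of its notch (value of joint plunger above 0.0105 m), for 0.05 s.
3. the carriage stands one notch nearer the microscope with the plunger home (((y of microscope in the frame of slide_base above 0 m and value of joint carriage between 0.036 and 0.044 m) or (y of microscope in the frame of slide_base below 0 m and value of joint carriage between -0.044 and -0.036 m)) and value of joint plunger below 0.002 m), for 0.2 s.
At the end, for the whole second after the job is handed in: Carriage at rest one notch (40 mm, within 4) nearer the microscope, plunger home within 2 mm; each heat sink at rest in its own row: within 10 mm of centre along and 8 across, on the floor within 4, upright within 0.1 rad, along the row within 0.15 rad (all of step 3 and velocity of joint carriage between -0.01 and 0.01 m/s and x of long_sink in the frame of long_row between -0.01 and 0.01 m and y of long_sink in the frame of long_row between -0.008 and 0.008 m and z of long_sink in the frame of long_row between -0.004 and 0.004 m and angle between the x axis of long_sink and the x axis of long_row, either way round below 0.15 rad and angle between each of long_sink, short_sink's own z axis and vertical below 0.1 rad and x of short_sink in the frame of short_row between -0.01 and 0.01 m and y of short_sink in the frame of short_row between -0.008 and 0.008 m and z of short_sink in the frame of short_row between -0.004 and 0.004 m and angle between the x axis of short_sink and the x axis of short_row, either way round below 0.15 rad and linear speed of each of long_sink, short_sink below 0.02 m/s); the robot touches nothing.
It fails at once if another loose thing on the bench is moved more than 30 mm (distance of any of circuit_board, multimeter, gamepad, screwdriver, spray_can, flux_jar from where it was at the start of the episode above 0.03 m).
It fails at once if a heat sink is dropped or rammed into the carriage (over 60 N) (contact force between any of long_sink, short_sink and slide_base above 60 N).
It also fails if it takes over 72 s, if anything falls off the work surface, if the arm or the gripper's body presses on something with over 40 N, if the wrist force passes 120 N, or if a joint passes its speed limit or range.

ROBOT

A 7-joint arm with a two-finger parallel gripper is mounted at the origin on the work surface. World frame = base frame: x ahead of the robot, y to its left, z up, the work surface at z = 0. Lengths are in m, angles in rad, forces in N, time in s.
With the tool pointing down it reaches from about 0.4 to 0.85 m from the base axis. Payload 10.4 kg.
Tool frame: the origin (TCP) lies at the very end of the fingers, on their centre line; the grasp point (between the pads) lies 19 mm behind it (ctrl.pinch_z is the distance from the TCP to the grasp point, in m); z points along the fingers, y is the line along which they close (so a half turn about z gives the same grasp; the last joint's range is limited). The gripper opens to 87 mm and grips with 3 to 60 N. Pads are 19 mm wide; open, the fingers measure 117 mm over their backs; the gripper's body (75 mm by 190 mm) begins 51 mm behind the grasp point.
Start: joints at [1.082, 0.332, -0.065, 1.46, 0.022, 1.35, -0.088], TCP at [0.281, -0.558, 0.223] pointing down, gripper open.
Joint ranges: [-2.6, 2.6], [-0.5, 2.12], [-1.47, 1.34], [0.16, 2.42], [-1.27, 4.41], [0.06, 2.06], [-2.6, 2.6]. Speed limits (rad/s): [2.22, 2.22, 2.79, 2.79, 3.14, 3.14, 3.14].

INTERFACE

Orientations are given as [roll, pitch, yaw] about the fixed x, y, z axes, in that order (R = Rz(yaw) Ry(pitch) Rx(roll)).
In Python, from plant import ctrl gives the robot as it stands.
- The arm moves only by the shell command python3 shift.py 'ROWS' [FORCE]. ROWS is a JSON list that holds a single list of rows (three levels of brackets), with 1 to 8 rows, each of 7 numbers: dx, dy, dz in normalised numbers (1 is 0.8 m), then a rotation vector rx, ry, rz in parts of the range, where 1.0 means pi rad, then the finger opening in m; each row shifts and turns the commanded pose from where the row before left it, along the tool's axes as they then stand; what a row does not reach is not made up. A row lasts 1/12 s, in which the tool goes at most 0.0417 m and 0.125 rad, less where a joint would pass 70% of its speed; a pose out of reach is approached as far as the arm can. The fingers move at their own pace and stop on an object; FORCE is the grip in N (left out, the last holds). Time passes only in rows, so rows that do not move let the fingers close. It prints the time, the measured TCP pose, the force, the opening and the grip force at its end. Input that does not fit is refused with a message, and nothing moves.
- ctrl.state(): the state, without advancing time (a new reading comes with each control period).
- ctrl.capture(name): name is "side" or "top"; returns a dict with "pixels" (400x640x3 uint8, red, green, blue), "fx", "fy", "cx", "cy" (pixels), "world_from_camera" (4x4, takes a point from camera to world coordinates). Camera axes: x right, y up, looking along -z (the intrinsics and any distortion apply to the point x, -y, -z); pixel columns grow to the right and rows downward; lengths in m; the calibration is good to about 2 mm. A picture is of the moment at which its call begins. There is no depth.
- ctrl.hand_in(): hands the job in; it is judged then, once.
The state is a dict: "clock": time; "q": joint angles; "qd": joint speeds; "joint_efforts": joint torques, N m; "tcp_pos": TCP position; "ee_rot": TCP orientation; "contact_force": force on the tool from outside, world axes, zero at the start; "torque": the same for the moment, N m; "width": finger opening in m; "gripper_force": force on a finger pad.
Only numpy, scipy, OpenCV 4.12 (cv2) and the standard library are available. Lean on these libraries where they do the work, as an engineer would, in place of code of your own. Each camera call takes 0.05 s, during which the arm holds its last target. There are 200 camera calls.

## Working session

There is one attempt and no reset: what is moved stays moved. The work goes in short steps, Python scripts to look and compute and a shell command to move; the robot and the scene stay as the last step left them, time stands still between calls to the robot, and variables do not carry over. Pictures are saved under pics/ and viewed, at most 10 in all, crops included, and the job is handed in when it is done.

```bash
ls; mkdir -p pics; python3 - <<'E'
from plant import ctrl
import cv2,numpy as np
for n in("top","side"):
    c=ctrl.capture(n); cv2.imwrite(f"pics/{n}0.png",c["pixels"][:,:,::-1])
    print(n,c["fx"],c["fy"],c["cx"],c["cy"],[k for k in c]); print(np.round(c["world_from_camera"],4).tolist())
s=ctrl.state(); print(s); print(ctrl.pinch_z)
E
```

```text
pics
plant.py
shift.py
top 493.0048848476035 493.0048848476035 307.22840563439337 194.24486739889318 ['pixels', 'fx', 'fy', 'cx', 'cy', 'world_from_camera']
[[-0.0093, 0.9923, -0.1237, 0.3208], [-0.9998, -0.0068, 0.0207, 0.0201], [0.0197, 0.1238, 0.9921, 1.6335], [0.0, 0.0, 0.0, 1.0]]
side 448.54992230086026 448.54992230086026 318.6606831666872 199.2339684887588 ['pixels', 'fx', 'fy', 'cx', 'cy', 'world_from_camera']
[[-0.9824, 0.14, -0.124, 0.3495], [-0.1866, -0.6866, 0.7027, 0.925], [0.0133, 0.7134, 0.7006, 1.0087], [0.0, 0.0, 0.0, 1.0]]
{'clock': 0.1, 'q': array([ 1.08238944,  0.332833  , -0.06469253,  1.46083552,  0.0215994 ,
        1.34991215, -0.08846185]), 'qd': array([-8.96244366e-04, -1.86687994e-03,  7.74579335e-05, -1.98631752e-03,
        1.19420765e-03,  8.59538600e-04, -8.66698861e-04]), 'joint_efforts': array([-2.22901572e-04, -6.24547362e+01,  2.36317719e-02, -3.90720606e+01,
       -6.14792691e-02,  3.66216945e-02,  2.63985527e-05]), 'tcp_pos': array([ 0.28055416, -0.55810952,  0.22182871]), 'ee_rot': array([-3.14030134e+00,  5.94344917e-05,  4.65856639e-01]), 'contact_force': array([ 0.5391486 , -0.55991813, -0.46312148]), 'torque': array([ 0.01774151, -0.04231351, -0.01149111]), 'gripper_force': 0.0, 'width': 0.08713604238837856}
0.0187
```

View pics/top0.png

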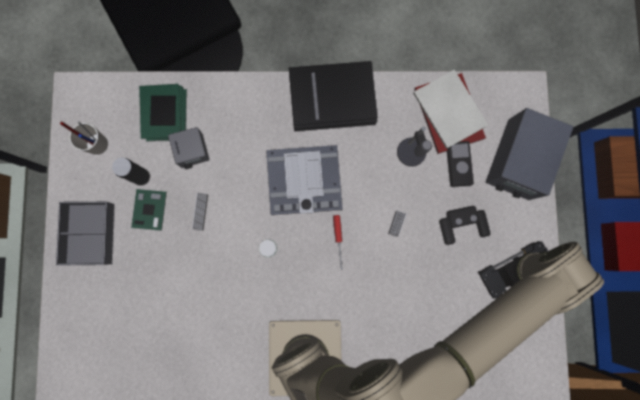

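View pics/side0.png

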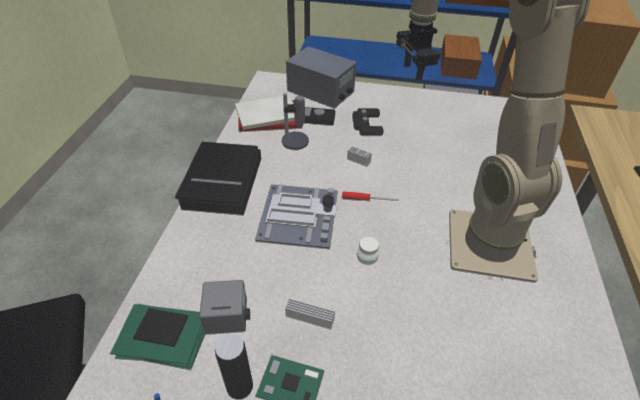

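```bash
python3 - <<'E'
import cv2,numpy as np
t=cv2.imread("pics/top0.png");s=cv2.imread("pics/side0.png")
def cr(im,x,y,w,h,k):return cv2.resize(im[y:y+h,x:x+w],None,fx=k,fy=k,interpolation=cv2.INTER_CUBIC)
a=cr(t,260,140,90,80,6)          #540x480
b=cr(t,185,188,33,48,5);c=cr(t,380,205,33,36,5)
o=np.zeros((480,800,3),np.uint8);o[:480,:540]=a;o[:240,550:715]=b;o[250:430,550:715]=c
cv2.imwrite("pics/c1.png",o)
a=cr(s,250,178,95,74,5) #475x370
b=cr(s,278,295,64,36,5);c=cr(s,340,143,40,26,5)
o=np.zeros((560,800,3),np.uint8);o[:370,:475]=a;o[375:555,:320]=b;o[375:505,330:530]=c
cv2.imwrite("pics/c2.png",o)
E
```

```text
(no output)
```

View pics/c1.png

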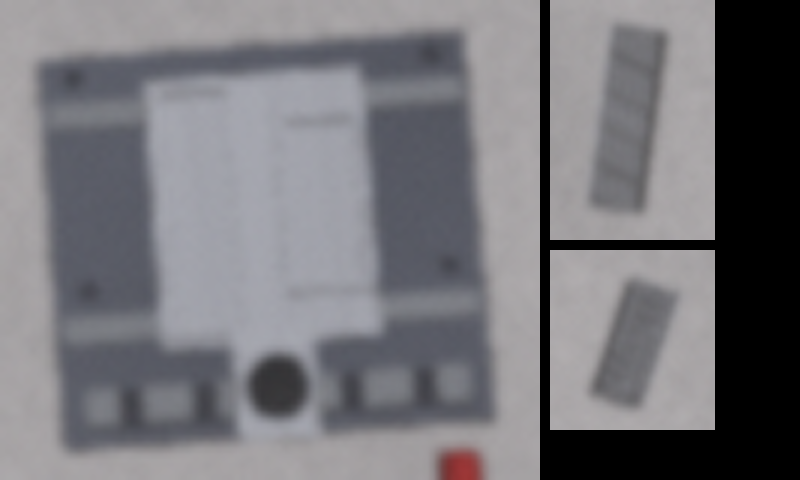

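View pics/c2.png

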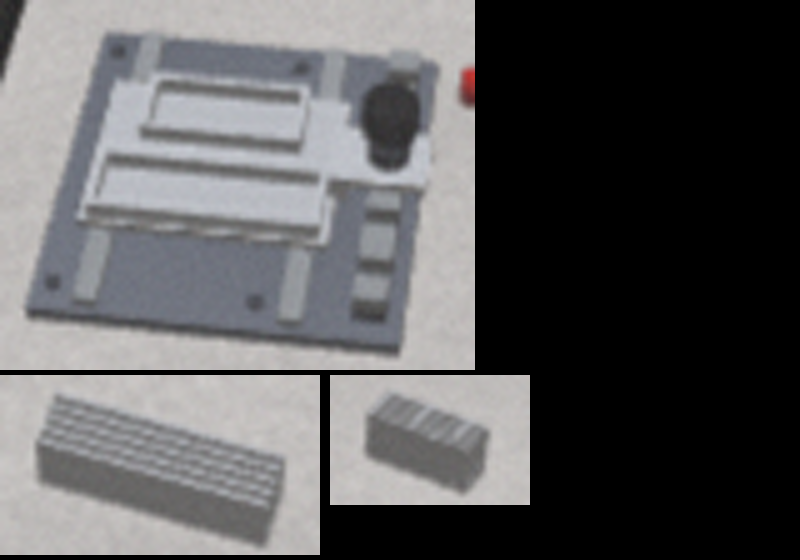

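The slide's corners are in top crop at (38,62), (463,30), (493,418) and (66,450), with the knob at (277,386). The microscope is to the right, so the base's −y end. Next I fit the poses from both cameras.

```bash
cat > vis.py <<'E'
import cv2,numpy as np
from scipy.optimize import minimize,least_squares
from plant import ctrl
def proj(c,P):
    W=c["world_from_camera"];p=(np.asarray(P)-W[:3,3])@W[:3,:3]
    return np.c_[c["cx"]-c["fx"]*p[:,0]/p[:,2],c["cy"]+c["fy"]*p[:,1]/p[:,2]]
def place(p,L):
    c,s=np.cos(p[2]),np.sin(p[2]);L=np.asarray(L,float)
    return np.c_[p[0]+c*L[:,0]-s*L[:,1],p[1]+s*L[:,0]+c*L[:,1],L[:,2]+(p[3] if len(p)>3 else 0)]
def box(l,w,h):return [[a*l/2,b*w/2,z] for a in(-1,1) for b in(-1,1) for z in(0,h)]
def unproj(c,u,v,z):
    W=c["world_from_camera"];d=W[:3,:3]@[(u-c["cx"])/c["fx"],-(v-c["cy"])/c["fy"],-1]
    return W[:3,3]+d*(z-W[2,3])/d[2]
K=8
def model(c,p,L,r):
    x,y,w,h=r;q=(proj(c,place(p,L))-[x,y]+.5)*K-.5
    m=np.zeros((h*K,w*K),np.uint8);cv2.fillConvexPoly(m,cv2.convexHull(np.round(q*16).astype(np.int32)),255,cv2.LINE_AA,4)
    return cv2.GaussianBlur(cv2.resize(m,(w,h),interpolation=cv2.INTER_AREA)/255.,(0,0),.8)
def fit(cs,L,p0,rois):
    obs=[]
    for c,(x,y,w,h) in zip(cs,rois):
        g=cv2.cvtColor(c["pixels"],cv2.COLOR_RGB2GRAY)[y:y+h,x:x+w].astype(float)
        bg=np.median(np.r_[g[0],g[-1],g[:,0],g[:,-1]]);obs.append((bg-g)/bg)
    def cost(p):
        t=0
        for c,o,r in zip(cs,obs,rois):
            m=model(c,p,L,r);a=(o*m).sum()/max((m*m).sum(),1e-6);t+=((o-a*m)**2).sum()/(o**2).sum()
        return t
    s=np.array([p0+np.array(d) for d in([0,0,0],[.01,0,0],[0,.01,0],[0,0,.1])])
    r=minimize(cost,p0,method="Nelder-Mead",options=dict(initial_simplex=s,xatol=1e-4,fatol=1e-6));return r.x,r.fun
E
python3 - <<'E'
from vis import *
T,S=ctrl.capture("top"),ctrl.capture("side")
f=lambda q,k,o:(np.array(q)+.5)/k-.5+o
qt=f([(38,62),(463,30),(493,418),(66,450)],6,[260,140])
qs=f([(27,308),(107,33),(438,66),(400,345)],5,[250,178])
L=np.array([(.11,.12,.012),(.11,-.12,.012),(-.11,-.12,.012),(-.11,.12,.012)])
for nm,g in(("both",3),("top",1),("side",2)):
    fun=lambda p:np.r_[(proj(T,place(p,L))-qt).ravel()*(g&1),(proj(S,place(p,L))-qs).ravel()*(g>>1)]
    r=least_squares(fun,[.6,0,.07]);print(nm,r.x,np.abs(r.fun).max())
k=f([(277,386)],6,[260,140])[0];print("knob",unproj(T,*k,.088))
for nm,l,rt,rs,(u,v) in(("long",.12,(186,186,30,50),(278,293,64,40),(201,211)),("short",.08,(381,204,32,38),(341,144,38,25),(397,223))):
    p0=unproj(T,u,v,.03);p0[2]=-.1 if nm=="long" else -.4
    print(nm,*[np.round(x,4) for x in(fit([T,S],box(l,.03,.04),p0,[rt,rs])+fit([T],box(l,.03,.04),p0,[rt])+fit([S],box(l,.03,.04),p0,[rs]))])
E
```

```text
both [ 0.57442422 -0.00216282  0.06679391] 0.8278546750735529
top [ 0.57312859 -0.00281547  0.06766091] 0.7635563262395522
side [ 0.57542852 -0.00138109  0.06630379] 0.6953691677774998
knob [ 0.48278938 -0.00720743  0.088     ]
long [ 0.4691  0.3377 -0.1163] 0.1563 [ 0.4671  0.3364 -0.1211] 0.0228 [ 0.4704  0.3391 -0.1148] 0.1004
short [ 0.4254 -0.3051 -0.3518] 0.096 [ 0.4235 -0.3046 -0.3541] 0.0168 [ 0.4272 -0.3055 -0.352 ] 0.0614
```

Units first: shifts go in shares of 0.8 m and turns go in shares of pi rad. So -0.031 m / 0.8 = -0.0388, 0.02 m / 0.8 = 0.025, 0.102 rad / 3.1416 = 0.0325.

```bash
cat > rem.py <<'E'
import sys,numpy as np
from plant import ctrl
x,y,z,w=map(float,sys.argv[1:5]);s=ctrl.state();p=s["tcp_pos"];a=s["ee_rot"][2]
D=np.array([x,y,z])-p;c,n=np.cos(a),np.sin(a)
print("left tool dx dy dz rz",np.round([c*D[0]+n*D[1],n*D[0]-c*D[1],-D[2],(a-w+np.pi/2)%np.pi-np.pi/2],4),"rot",np.round(s["ee_rot"],3),"t",s["clock"],"w",round(s["width"],4))
E
python3 shift.py '[[[0.025, -0.0388, 0.0125, 0, 0, 0.0325, 0.087], [0.025, -0.0388, 0.0125, 0, 0, 0.0325, 0.087], [0.025, -0.0388, 0.0125, 0, 0, 0.0325, 0.087], [0.025, -0.0388, 0.0125, 0, 0, 0.0325, 0.087], [0.025, -0.0388, 0.0125, 0, 0, 0.0325, 0.087], [0.025, -0.0388, 0.0125, 0, 0, 0.0325, 0.087], [0.025, -0.0388, 0.0125, 0, 0, 0.0325, 0.087], [0.025, -0.0388, 0.0125, 0, 0, 0.0325, 0.087]]]' 25
python3 rem.py 0.4254 -0.3051 0.10 -0.352
```

```text
clock: 0.87
tcp_pos: [0.4097, -0.2999, 0.1424]
ee_rot: [3.141, -0.0, -0.355]
contact_force: [1.1, -1.2, 0.8]
width: 0.0867
gripper_force: 0.0
left tool dx dy dz rz [ 0.0165 -0.0006  0.0424 -0.0035] rot [ 3.141 -0.    -0.355] t 0.8667 w 0.0867
```

Scaled: 0.02 m / 0.8 = 0.025, 0.008 m / 0.8 = 0.01.

```bash
python3 shift.py '[[[0.01, 0, 0.025, 0, 0, 0, 0.087], [0.01, -0.0013, 0.025, 0, 0, 0, 0.087], [0, 0, 0.025, 0, 0, 0, 0.087], [0, 0, 0.025, 0, 0, 0, 0.087], [0, 0, 0, 0, 0, 0, 0.087], [0, 0, 0, 0, 0, 0, 0.087]]]'
python3 rem.py 0.4254 -0.3051 0.016 -0.352; python3 - <<'E'
from vis import *
for n in("top","side"):
    c=ctrl.capture(n);p=proj(c,[[.4254,-.3051,.04]])[0].astype(int)
    o=cv2.resize(c["pixels"][p[1]-40:p[1]+40,p[0]-50:p[0]+50,::-1],None,fx=4,fy=4,interpolation=cv2.INTER_CUBIC)
    O=o if n=="top" else np.hstack([O,o])
cv2.imwrite("pics/g1.png",O)
E
```

```text
clock: 1.37
tcp_pos: [0.4241, -0.3058, 0.0621]
ee_rot: [-3.141, 0.002, -0.35]
contact_force: [0.4, -0.0, 0.7]
width: 0.087
gripper_force: 0.0
left tool dx dy dz rz [ 0.001  -0.0011  0.0461  0.0019] rot [-3.141e+00  2.000e-03 -3.500e-01] t 1.3667 w 0.087
```

View pics/g1.png

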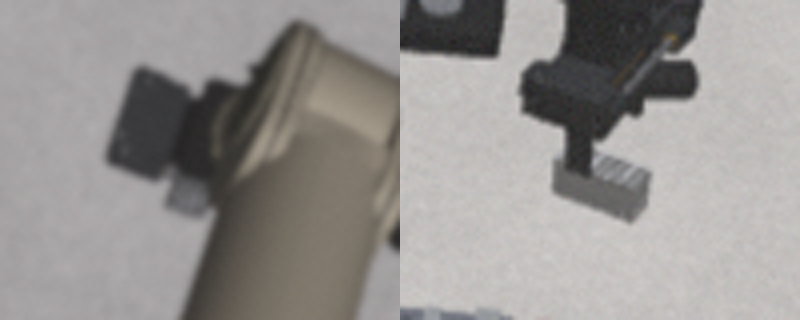

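The near finger is at (580,150), beside the short sink and consistent with the fitted pose. I'll go down and grip.

Scaled: 0.015 m / 0.8 = 0.0188, 0.012 m / 0.8 = 0.015.

```bash
python3 shift.py '[[[0.0013, -0.0013, 0.0188, 0, 0, 0, 0.087], [0, 0, 0.0188, 0, 0, 0, 0.087], [0, 0, 0.015, 0, 0, 0, 0.087], [0, 0, 0.005, 0, 0, 0, 0.087], [0, 0, 0, 0, 0, 0, 0.087], [0, 0, 0, 0, 0, 0, 0.02], [0, 0, 0, 0, 0, 0, 0.02], [0, 0, 0, 0, 0, 0, 0.02]]]' 25
python3 rem.py 0.4254 -0.3051 0.016 -0.352
python3 shift.py '[[[0, 0, 0, 0, 0, 0, 0.02], [0, 0, 0, 0, 0, 0, 0.02], [0, 0, 0, 0, 0, 0, 0.02], [0, 0, 0, 0, 0, 0, 0.02]]]'
python3 rem.py 0.4254 -0.3051 0.016 -0.352
```

```text
clock: 2.13
tcp_pos: [0.4265, -0.306, 0.0174]
ee_rot: [3.141, -0.001, -0.35]
contact_force: [0.3, -0.1, -0.4]
width: 0.074
gripper_force: 0.0
left tool dx dy dz rz [-0.0013 -0.0005  0.0014  0.0018] rot [ 3.141e+00 -1.000e-03 -3.500e-01] t 2.1333 w 0.074
clock: 2.47
tcp_pos: [0.426, -0.3057, 0.0167]
ee_rot: [3.142, -0.0, -0.35]
contact_force: [1.0, 0.7, -0.4]
width: 0.0484
gripper_force: 0.0
left tool dx dy dz rz [-0.0007 -0.0003  0.0007  0.0018] rot [ 3.142 -0.    -0.35 ] t 2.4667 w 0.0484
```

```bash
python3 shift.py '[[[0, 0, 0, 0, 0, 0, 0.02], [0, 0, 0, 0, 0, 0, 0.02], [0, 0, 0, 0, 0, 0, 0.02], [0, 0, 0, 0, 0, 0, 0.02], [0, 0, 0, 0, 0, 0, 0.02], [0, 0, 0, 0, 0, 0, 0.02]]]'
python3 shift.py '[[[0, 0, -0.0125, 0, 0, 0, 0.02], [0, 0, -0.025, 0, 0, 0, 0.02], [0, 0, -0.0375, 0, 0, 0, 0.02], [0, 0, -0.0375, 0, 0, 0, 0.02], [0, 0, -0.0375, 0, 0, 0, 0.02], [0, 0, -0.025, 0, 0, 0, 0.02], [0, 0, -0.0125, 0, 0, 0, 0.02], [0, 0, 0, 0, 0, 0, 0.02]]]'
python3 rem.py 0.5916 -0.0351 0.15 0.067
```

```text
clock: 2.97
tcp_pos: [0.4259, -0.3057, 0.0166]
ee_rot: [3.142, -0.0, -0.35]
contact_force: [-0.0, -0.3, 0.3]
width: 0.0296
gripper_force: 25.0
clock: 3.63
tcp_pos: [0.4269, -0.3062, 0.1691]
ee_rot: [3.14, -0.004, -0.35]
contact_force: [-0.3, -0.1, -1.6]
width: 0.0296
gripper_force: 25.0
left tool dx dy dz rz [ 0.0617 -0.3112  0.0191 -0.4172] rot [ 3.14  -0.004 -0.35 ] t 3.6333 w 0.0296
```

Scaled: -0.033 m / 0.8 = -0.0413, -0.03 m / 0.8 = -0.0375, -0.045 rad / 3.1416 = -0.0143.

```bash
python3 shift.py '[[[0.0088, -0.0188, 0, 0, 0, -0.008, 0.02], [0.0169, -0.0375, 0, 0, 0, -0.0143, 0.02], [0.0169, -0.0413, 0, 0, 0, -0.0143, 0.02], [0.0169, -0.0413, 0, 0, 0, -0.0143, 0.02], [0.0169, -0.0413, 0, 0, 0, -0.0143, 0.02], [0.0169, -0.0413, 0, 0, 0, -0.0143, 0.02], [0.0169, -0.0413, 0, 0, 0, -0.0143, 0.02], [0.0169, -0.0413, 0, 0, 0, -0.0143, 0.02]]]'
python3 rem.py 0.5916 -0.0351 0.15 0.067
python3 shift.py '[[[0.0169, -0.0313, 0, 0, 0, -0.0134, 0.02], [0.0113, -0.0188, 0.0125, 0, 0, -0.0111, 0.02], [0.005, -0.01, 0.0125, 0, 0, 0, 0.02], [0, 0, 0, 0, 0, 0, 0.02], [0, 0, 0, 0, 0, 0, 0.02]]]'
python3 rem.py 0.5916 -0.0351 0.05 0.067
```

```text
clock: 4.3
tcp_pos: [0.5726, -0.0863, 0.1644]
ee_rot: [-3.141, 0.003, -0.007]
contact_force: [1.0, -0.5, -1.9]
width: 0.0302
gripper_force: 25.0
left tool dx dy dz rz [ 0.0187 -0.0513  0.0144 -0.0742] rot [-3.141e+00  3.000e-03 -7.000e-03] t 4.3 w 0.0302
clock: 4.72
tcp_pos: [0.5969, -0.0416, 0.1444]
ee_rot: [3.141, 0.004, 0.065]
contact_force: [0.3, 0.2, -2.0]
width: 0.0296
gripper_force: 25.0
left tool dx dy dz rz [-0.0049 -0.0069  0.0944 -0.002 ] rot [3.141 0.004 0.065] t 4.7167 w 0.0296
```

Scaled: 0.02 m / 0.8 = 0.025, 0.012 m / 0.8 = 0.015.

```bash
python3 shift.py '[[[-0.0038, -0.0038, 0.015, 0, 0, 0, 0.02], [-0.0025, -0.0038, 0.025, 0, 0, 0, 0.02], [0, -0.0013, 0.025, 0, 0, 0, 0.02], [0, 0, 0.025, 0, 0, 0, 0.02], [0, 0, 0.0125, 0, 0, 0, 0.02], [0, 0, 0, 0, 0, 0, 0.02], [0, 0, 0, 0, 0, 0, 0.02]]]'
python3 rem.py 0.5916 -0.0351 0.0625 0.067
python3 - <<'E'
from vis import *
c=ctrl.capture("side")
cv2.imwrite("pics/p1.png",cv2.resize(c["pixels"][150:260,240:360,::-1],None,fx=5,fy=5,interpolation=cv2.INTER_CUBIC))
E
```

```text
clock: 5.3
tcp_pos: [0.5926, -0.0346, 0.0646]
ee_rot: [3.141, 0.0, 0.065]
contact_force: [0.2, 0.6, -1.5]
width: 0.0299
gripper_force: 25.0
left tool dx dy dz rz [-0.001   0.0004  0.0021 -0.0017] rot [3.141 0.    0.065] t 5.3 w 0.0299
```

View pics/p1.png

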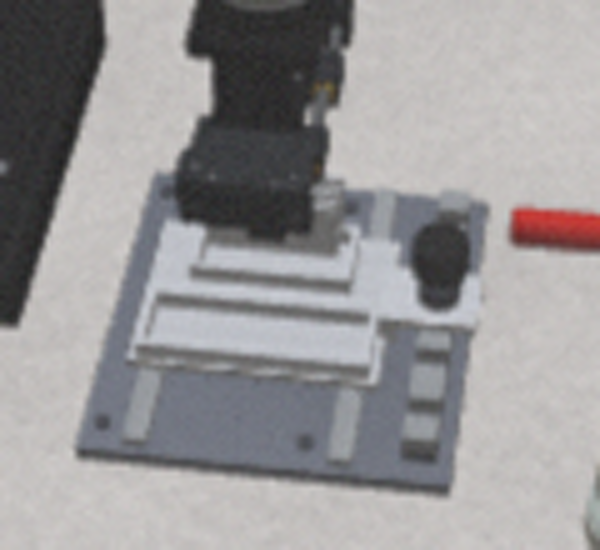

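```bash
python3 - <<'E'
from vis import *
c=ctrl.capture("side")
f=lambda P:np.round((proj(c,P)-[240,150]+.5)*5-.5).tolist()
print("sink near face -x bot,top,+x bot;",f(place([.5926,-.0346,.065,.048],[[-.04,.015,0],[-.04,.015,.04],[.04,.015,0],[-.04,-.015,.04]])))
B=[.5744,-.0022,.0668]
for n,y,l in(("short",-.034,.045),("long",.034,.065)):
  print(n,"outer near -x,+x; inner far -x,+x (top)",f(place(B,[[.015-l-.005,y+.024,.039],[.015+l+.005,y+.024,.039],[.015-l,y-.019,.039],[.015+l,y-.019,.039]])))
E
```

```text
sink near face -x bot,top,+x bot; [[338.0, 259.0], [338.0, 211.0], [209.0, 247.0], [345.0, 178.0]]
short outer near -x,+x; inner far -x,+x (top) [[354.0, 281.0], [192.0, 266.0], [356.0, 232.0], [213.0, 218.0]]
long outer near -x,+x; inner far -x,+x (top) [[373.0, 366.0], [138.0, 343.0], [374.0, 313.0], [160.0, 292.0]]
```

The row corners at (354,280) and (192,266) and the sink's edges match the prediction to about 1 px. I'll lower slowly.

Scaled: 0.005 m / 0.8 = 0.0063, -0.001 m / 0.8 = -0.0013.

```bash
python3 shift.py '[[[-0.0013, 0, 0.0063, 0, 0, 0, 0.02], [0, 0, 0.0063, 0, 0, 0, 0.02], [0, 0, 0.005, 0, 0, 0, 0.02], [0, 0, 0.0025, 0, 0, 0, 0.02], [0, 0, 0.0013, 0, 0, 0, 0.02], [0, 0, 0.0013, 0, 0, 0, 0.02], [0, 0, 0, 0, 0, 0, 0.02]]]'
python3 rem.py 0.5916 -0.0351 0.0436 0.067
python3 shift.py '[[[0, 0, 0.0013, 0, 0, 0, 0.02], [0, 0, 0.0013, 0, 0, 0, 0.02], [0, 0, 0, 0, 0, 0, 0.02], [0, 0, 0, 0, 0, 0, 0.02]]]'
python3 rem.py 0.5916 -0.0351 0.0436 0.067
```

```text
clock: 5.98
tcp_pos: [0.5919, -0.0336, 0.0464]
ee_rot: [3.142, 0.0, 0.067]
contact_force: [0.7, -0.4, -1.9]
width: 0.03
gripper_force: 25.0
left tool dx dy dz rz [-0.0004  0.0014  0.0028 -0.0001] rot [3.142 0.    0.067] t 5.9833 w 0.03
clock: 6.32
tcp_pos: [0.5919, -0.0337, 0.0446]
ee_rot: [3.142, -0.0, 0.067]
contact_force: [1.3, -0.4, -1.3]
width: 0.0298
gripper_force: 25.0
left tool dx dy dz rz [-0.0004  0.0014  0.001  -0.0003] rot [ 3.142 -0.     0.067] t 6.3167 w 0.0298
```

Scaled: 0.001 m / 0.8 = 0.0013, 0.0005 m / 0.8 = 0.0006.

```bash
python3 shift.py '[[[0, 0.0013, 0.0006, 0, 0, 0, 0.02], [0, 0, 0.0006, 0, 0, 0, 0.02], [0, 0, 0, 0, 0, 0, 0.02]]]'
python3 shift.py '[[[0, 0, 0, 0, 0, 0, 0.044], [0, 0, 0, 0, 0, 0, 0.044], [0, 0, 0, 0, 0, 0, 0.044], [0, 0, 0, 0, 0, 0, 0.044]]]'
python3 shift.py '[[[0, 0, -0.0125, 0, 0, 0, 0.044], [0, 0, -0.025, 0, 0, 0, 0.044], [0, 0, -0.0375, 0, 0, 0, 0.06], [0, 0, -0.0375, 0, 0, 0, 0.087], [0, 0, -0.0375, 0, 0, 0, 0.087], [0, 0, -0.0125, 0, 0, 0, 0.087], [0, 0, 0, 0, 0, 0, 0.087]]]'
python3 rem.py 0.469 0.3377 0.16 -0.117
```

```text
clock: 6.57
tcp_pos: [0.592, -0.0349, 0.0436]
ee_rot: [3.141, -0.0, 0.067]
contact_force: [0.0, 0.6, -1.1]
width: 0.0298
gripper_force: 25.0
clock: 6.9
tcp_pos: [0.5921, -0.0347, 0.0437]
ee_rot: [3.142, -0.0, 0.067]
contact_force: [-0.8, -0.0, -0.2]
width: 0.0426
gripper_force: 0.0
clock: 7.48
tcp_pos: [0.5937, -0.0345, 0.1777]
ee_rot: [3.141, -0.006, 0.067]
contact_force: [1.0, -0.3, 0.3]
width: 0.0694
gripper_force: 0.0
left tool dx dy dz rz [-0.0996 -0.3797  0.0177  0.1838] rot [ 3.141 -0.006  0.067] t 7.4833 w 0.0694
```

Scaled: -0.036 m / 0.8 = -0.045, -0.034 m / 0.8 = -0.0425, 0.017 rad / 3.1416 = 0.0054.

```bash
python3 shift.py '[[[-0.0088, -0.025, 0, 0, 0, 0.0032, 0.087], [-0.015, -0.0425, 0, 0, 0, 0.0054, 0.087], [-0.015, -0.045, 0, 0, 0, 0.0054, 0.087], [-0.015, -0.045, 0, 0, 0, 0.0054, 0.087], [-0.015, -0.045, 0, 0, 0, 0.0054, 0.087], [-0.015, -0.045, 0, 0, 0, 0.0054, 0.087], [-0.015, -0.045, 0, 0, 0, 0.0054, 0.087], [-0.015, -0.045, 0, 0, 0, 0.0054, 0.087]]]'
python3 shift.py '[[[-0.015, -0.045, 0.0125, 0, 0, 0.0054, 0.087], [-0.015, -0.0425, 0.025, 0, 0, 0.0054, 0.087], [-0.0125, -0.0188, 0.025, 0, 0, 0.0032, 0.087], [-0.0075, -0.0075, 0.0125, 0, 0, 0.0016, 0.087], [0, 0, 0, 0, 0, 0, 0.087], [0, 0, 0, 0, 0, 0, 0.087]]]'
python3 rem.py 0.469 0.3377 0.0165 -0.117
```

```text
clock: 8.15
tcp_pos: [0.497, 0.2354, 0.1728]
ee_rot: [3.141, 0.001, -0.063]
contact_force: [1.2, 0.1, 0.6]
width: 0.0873
gripper_force: 0.0
clock: 8.65
tcp_pos: [0.4655, 0.3271, 0.1131]
ee_rot: [3.14, 0.001, -0.111]
contact_force: [0.3, 0.2, -0.6]
width: 0.0869
gripper_force: 0.0
left tool dx dy dz rz [ 0.0023 -0.011   0.0966  0.006 ] rot [ 3.14e+00  1.00e-03 -1.11e-01] t 8.65 w 0.0869
```

Scaled: 0.02 m / 0.8 = 0.025, 0.01 m / 0.8 = 0.0125, 0.006 rad / 3.1416 = 0.0019.

```bash
python3 shift.py '[[[0.0025, -0.0075, 0.025, 0, 0, 0.0019, 0.087], [0, -0.0063, 0.025, 0, 0, 0, 0.087], [0, 0, 0.0125, 0, 0, 0, 0.087], [0, 0, 0.0038, 0, 0, 0, 0.087], [0, 0, 0, 0, 0, 0, 0.087], [0, 0, 0, 0, 0, 0, 0.087]]]'
python3 rem.py 0.469 0.3377 0.0165 -0.117
```

```text
clock: 9.15
tcp_pos: [0.4696, 0.3384, 0.0617]
ee_rot: [-3.141, -0.001, -0.118]
contact_force: [0.3, 0.6, -1.0]
width: 0.0872
gripper_force: 0.0
left tool dx dy dz rz [-0.0005  0.0008  0.0452 -0.0012] rot [-3.141e+00 -1.000e-03 -1.180e-01] t 9.15 w 0.0872
```

Scaled: 0.015 m / 0.8 = 0.0188, 0.01 m / 0.8 = 0.0125.

```bash
python3 shift.py '[[[0, 0.0013, 0.0188, 0, 0, 0, 0.087], [0, 0, 0.0188, 0, 0, 0, 0.087], [0, 0, 0.0125, 0, 0, 0, 0.087], [0, 0, 0.0063, 0, 0, 0, 0.087], [0, 0, 0, 0, 0, 0, 0.02], [0, 0, 0, 0, 0, 0, 0.02], [0, 0, 0, 0, 0, 0, 0.02], [0, 0, 0, 0, 0, 0, 0.02]]]' 30
python3 shift.py '[[[0, 0, 0, 0, 0, 0, 0.02], [0, 0, 0, 0, 0, 0, 0.02], [0, 0, 0, 0, 0, 0, 0.02], [0, 0, 0, 0, 0, 0, 0.02], [0, 0, 0, 0, 0, 0, 0.02], [0, 0, 0, 0, 0, 0, 0.02], [0, 0, 0, 0, 0, 0, 0.02]]]'
python3 rem.py 0.469 0.3377 0.0165 -0.117
```

```text
clock: 9.82
tcp_pos: [0.469, 0.3383, 0.0164]
ee_rot: [-3.141, -0.001, -0.117]
contact_force: [0.3, -0.0, 0.5]
width: 0.0678
gripper_force: 0.0
clock: 10.4
tcp_pos: [0.4686, 0.338, 0.0155]
ee_rot: [-3.142, -0.0, -0.117]
contact_force: [0.0, -0.2, -0.2]
width: 0.0298
gripper_force: 30.0
left tool dx dy dz rz [ 0.0004  0.0002 -0.001  -0.0001] rot [-3.142 -0.    -0.117] t 10.4 w 0.0298
```

Scaled: -0.03 m / 0.8 = -0.0375, -0.02 m / 0.8 = -0.025.

```bash
python3 shift.py '[[[0, 0, -0.0125, 0, 0, 0, 0.02], [0, 0, -0.025, 0, 0, 0, 0.02], [0, 0, -0.0375, 0, 0, 0, 0.02], [0, 0, -0.0375, 0, 0, 0, 0.02], [0, 0, -0.0375, 0, 0, 0, 0.02], [0, 0, -0.025, 0, 0, 0, 0.02], [0, 0, -0.0125, 0, 0, 0, 0.02], [0, 0, 0, 0, 0, 0, 0.02]]]'
python3 shift.py '[[[0.0088, 0.0188, 0, 0, 0, -0.0032, 0.02], [0.0175, 0.0375, 0, 0, 0, -0.0064, 0.02], [0.0188, 0.0425, 0, 0, 0, -0.0064, 0.02], [0.0188, 0.0425, 0, 0, 0, -0.0064, 0.02], [0.0188, 0.0425, 0, 0, 0, -0.0064, 0.02], [0.0188, 0.0425, 0, 0, 0, -0.0064, 0.02], [0.0188, 0.0425, 0, 0, 0, -0.0064, 0.02], [0.0188, 0.0425, 0, 0, 0, -0.0064, 0.02]]]'
python3 rem.py 0.5871 0.0327 0.063 0.067
```

```text
clock: 11.07
tcp_pos: [0.4694, 0.3386, 0.1681]
ee_rot: [-3.139, -0.003, -0.117]
contact_force: [0.1, -0.2, -1.9]
width: 0.0298
gripper_force: 30.0
clock: 11.73
tcp_pos: [0.5662, 0.0816, 0.1637]
ee_rot: [3.141, 0.003, 0.034]
contact_force: [0.7, 0.2, -1.5]
width: 0.0297
gripper_force: 30.0
left tool dx dy dz rz [ 0.0193  0.0496  0.1007 -0.0333] rot [3.141e+00 3.000e-03 3.400e-02] t 11.7333 w 0.0297
```

Scaled: 0.02 m / 0.8 = 0.025, 0.012 m / 0.8 = 0.015, -0.015 rad / 3.1416 = -0.0048.

```bash
python3 shift.py '[[[0.0113, 0.025, 0, 0, 0, -0.0048, 0.02], [0.0063, 0.015, 0.0125, 0, 0, -0.0048, 0.02], [0.0025, 0.005, 0.025, 0, 0, 0, 0.02], [0, 0, 0.025, 0, 0, 0, 0.02], [0, 0, 0.025, 0, 0, 0, 0.02], [0, 0, 0.0125, 0, 0, 0, 0.02], [0, 0, 0, 0, 0, 0, 0.02], [0, 0, 0, 0, 0, 0, 0.02]]]'
python3 rem.py 0.5871 0.0327 0.063 0.067
python3 - <<'E'
from vis import *
c=ctrl.capture("side")
cv2.imwrite("pics/p2.png",cv2.resize(c["pixels"][150:260,240:360,::-1],None,fx=5,fy=5,interpolation=cv2.INTER_CUBIC))
p=ctrl.state()["tcp_pos"]
f=lambda P:np.round((proj(c,P)-[240,150]+.5)*5-.5).tolist()
print("sink near -x bot,top,+x bot,top",f(place([p[0],p[1],.067,p[2]-.0155],[[-.06,.015,0],[-.06,.015,.04],[.06,.015,0],[.06,.015,.04]])))
E
```

```text
clock: 12.4
tcp_pos: [0.5837, 0.0485, 0.0849]
ee_rot: [-3.142, 0.002, 0.063]
contact_force: [0.6, -0.6, -1.1]
width: 0.0297
gripper_force: 30.0
left tool dx dy dz rz [ 0.0024  0.016   0.0219 -0.004 ] rot [-3.142e+00  2.000e-03  6.300e-02] t 12.4 w 0.0297
sink near -x bot,top,+x bot,top [[357.0, 337.0], [357.0, 288.0], [151.0, 317.0], [147.0, 268.0]]
```

View pics/p2.png

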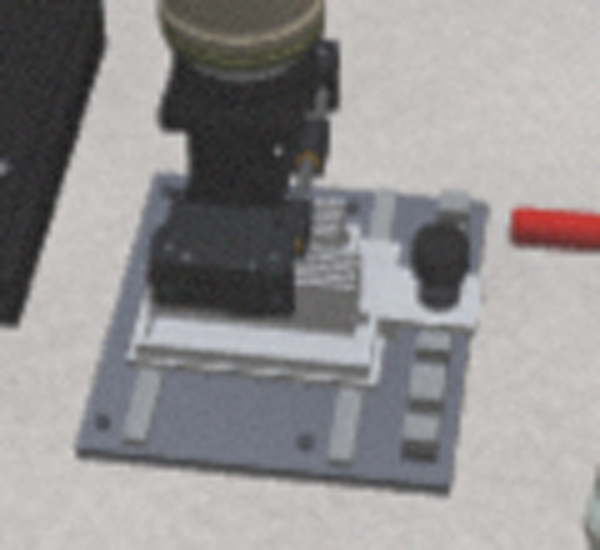

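The sink's near −x bottom corner is at (358,333), predicted (357,337), so it is held as expected. I'll shift over the row and lower.

Scaled: 0.01 m / 0.8 = 0.0125, 0.008 m / 0.8 = 0.01, -0.004 rad / 3.1416 = -0.0013.

```bash
python3 shift.py '[[[0.0025, 0.01, 0, 0, 0, -0.0013, 0.02], [0, 0.01, 0, 0, 0, 0, 0.02], [0, 0, 0.0125, 0, 0, 0, 0.02], [0, 0, 0.0125, 0, 0, 0, 0.02], [0, 0, 0, 0, 0, 0, 0.02], [0, 0, 0, 0, 0, 0, 0.02]]]'
python3 rem.py 0.5871 0.0327 0.0425 0.067
```

```text
clock: 12.95
tcp_pos: [0.5865, 0.0328, 0.0644]
ee_rot: [-3.141, 0.002, 0.067]
contact_force: [0.4, 0.4, -2.7]
width: 0.0299
gripper_force: 30.0
left tool dx dy dz rz [0.0006 0.0001 0.0219 0.0001] rot [-3.141e+00  2.000e-03  6.700e-02] t 12.95 w 0.0299
```

Scaled: 0.005 m / 0.8 = 0.0063, 0.004 m / 0.8 = 0.005.

```bash
python3 shift.py '[[[0, 0, 0.0063, 0, 0, 0, 0.02], [0, 0, 0.0063, 0, 0, 0, 0.02], [0, 0, 0.005, 0, 0, 0, 0.02], [0, 0, 0.0025, 0, 0, 0, 0.02], [0, 0, 0.0013, 0, 0, 0, 0.02], [0, 0, 0.0013, 0, 0, 0, 0.02], [0, 0, 0.0013, 0, 0, 0, 0.02], [0, 0, 0, 0, 0, 0, 0.02]]]'
python3 shift.py '[[[0, 0, 0.0013, 0, 0, 0, 0.02], [0, 0, 0, 0, 0, 0, 0.02], [0, 0, 0, 0, 0, 0, 0.02]]]'
python3 rem.py 0.5871 0.0327 0.0425 0.067
```

```text
clock: 13.62
tcp_pos: [0.5873, 0.0326, 0.0465]
ee_rot: [3.142, -0.0, 0.067]
contact_force: [-0.2, -0.1, -2.1]
width: 0.0296
gripper_force: 30.0
clock: 13.87
tcp_pos: [0.5874, 0.0326, 0.0456]
ee_rot: [3.142, -0.0, 0.067]
contact_force: [-0.2, -0.8, -0.9]
width: 0.0295
gripper_force: 30.0
left tool dx dy dz rz [-0.0003 -0.0001  0.0031 -0.0002] rot [ 3.142 -0.     0.067] t 13.8667 w 0.0295
```

Scaled: 0.001 m / 0.8 = 0.0013.

```bash
python3 shift.py '[[[0, 0, 0.0013, 0, 0, 0, 0.02], [0, 0, 0, 0, 0, 0, 0.02], [0, 0, 0, 0, 0, 0, 0.02]]]'; python3 shift.py '[[[0, 0, 0.0013, 0, 0, 0, 0.02], [0, 0, 0, 0, 0, 0, 0.02], [0, 0, 0, 0, 0, 0, 0.02]]]'
```

```text
clock: 14.12
tcp_pos: [0.5873, 0.0326, 0.0445]
ee_rot: [3.141, 0.0, 0.067]
contact_force: [-0.0, -0.1, -2.0]
width: 0.0295
gripper_force: 30.0
clock: 14.37
tcp_pos: [0.5873, 0.0326, 0.0435]
ee_rot: [3.142, 0.0, 0.067]
contact_force: [0.4, 0.8, -2.1]
width: 0.0295
gripper_force: 30.0
```

```bash
python3 shift.py '[[[0, 0, 0.0006, 0, 0, 0, 0.02], [0, 0, 0.0006, 0, 0, 0, 0.02], [0, 0, 0, 0, 0, 0, 0.02], [0, 0, 0, 0, 0, 0, 0.02]]]'; python3 shift.py '[[[0, 0, 0, 0, 0, 0, 0.044], [0, 0, 0, 0, 0, 0, 0.044], [0, 0, 0, 0, 0, 0, 0.044], [0, 0, 0, 0, 0, 0, 0.044]]]'
python3 shift.py '[[[0, 0, -0.0125, 0, 0, 0, 0.044], [0, 0, -0.025, 0, 0, 0, 0.044], [0, 0, -0.0375, 0, 0, 0, 0.06], [0, 0, -0.0375, 0, 0, 0, 0.06], [0, 0, -0.0375, 0, 0, 0, 0.06], [0, 0, -0.0125, 0, 0, 0, 0.06], [0, 0, 0, 0, 0, 0, 0.06]]]'
python3 rem.py 0.4846 -0.0082 0.13 0.067
```

```text
clock: 14.7
tcp_pos: [0.5873, 0.0326, 0.0426]
ee_rot: [3.142, -0.0, 0.067]
contact_force: [-0.8, -0.3, -2.4]
width: 0.0299
gripper_force: 30.0
clock: 15.03
tcp_pos: [0.5875, 0.0326, 0.0427]
ee_rot: [3.142, -0.0, 0.067]
contact_force: [-0.0, -0.0, 0.2]
width: 0.0426
gripper_force: 0.0
clock: 15.62
tcp_pos: [0.5891, 0.0329, 0.1767]
ee_rot: [3.141, -0.006, 0.067]
contact_force: [0.7, -0.2, -1.2]
width: 0.0591
gripper_force: 0.0
left tool dx dy dz rz [-0.107   0.0341  0.0467 -0.0002] rot [ 3.141 -0.006  0.067] t 15.6167 w 0.0591
```

Scaled: -0.03 m / 0.8 = -0.0375, -0.025 m / 0.8 = -0.0313.

```bash
python3 shift.py '[[[-0.0125, 0.0038, 0, 0, 0, 0, 0.06], [-0.0313, 0.01, 0, 0, 0, 0, 0.06], [-0.0375, 0.0125, 0, 0, 0, 0, 0.06], [-0.0313, 0.01, 0, 0, 0, 0, 0.06], [-0.0188, 0.0063, 0.0125, 0, 0, 0, 0.06], [0, 0, 0.025, 0, 0, 0, 0.06], [0, 0, 0.0125, 0, 0, 0, 0.06], [0, 0, 0, 0, 0, 0, 0.06]]]'
python3 rem.py 0.4846 -0.0082 0.058 0.067
python3 - <<'E'
from vis import *
c=ctrl.capture("side")
cv2.imwrite("pics/p3.png",cv2.resize(c["pixels"][150:260,240:360,::-1],None,fx=5,fy=5,interpolation=cv2.INTER_CUBIC))
f=lambda P:np.round((proj(c,P)-[240,150]+.5)*5-.5).tolist()
B=[.5744,-.0022,.0668]
for n,y,l in(("long",.034,.06),("short",-.034,.04)):
  print(n,"top: near -x,+x far -x,+x",f(place(B,[[.015-l,y+.015,.067],[.015+l,y+.015,.067],[.015-l,y-.015,.067],[.015+l,y-.015,.067]])))
E
```

```text
clock: 16.28
tcp_pos: [0.4831, -0.0083, 0.13]
ee_rot: [-3.141, 0.004, 0.067]
contact_force: [0.2, -0.4, -0.9]
width: 0.0601
gripper_force: 0.0
left tool dx dy dz rz [ 0.0015 -0.      0.072  -0.0001] rot [-3.141  0.004  0.067] t 16.2833 w 0.0601
long top: near -x,+x far -x,+x [[358.0, 321.0], [154.0, 301.0], [365.0, 284.0], [164.0, 265.0]]
short top: near -x,+x far -x,+x [[340.0, 236.0], [209.0, 224.0], [347.0, 202.0], [218.0, 190.0]]
```

View pics/p3.png

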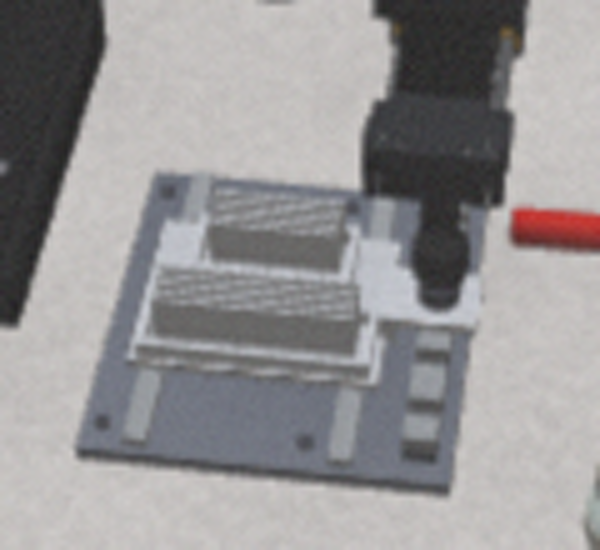

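Both sinks lie in their rows, with the long one's near top corners at (358,322) and (152,303) as predicted. Next is the knob.

Scaled: 0.02 m / 0.8 = 0.025, 0.015 m / 0.8 = 0.0188.

```bash
python3 shift.py '[[[0.0013, 0, 0.025, 0, 0, 0, 0.06], [0, 0, 0.025, 0, 0, 0, 0.06], [0, 0, 0.0188, 0, 0, 0, 0.06], [0, 0, 0.0125, 0, 0, 0, 0.06], [0, 0, 0.0075, 0, 0, 0, 0.06], [0, 0, 0, 0, 0, 0, 0.06], [0, 0, 0, 0, 0, 0, 0.06]]]' 45
python3 rem.py 0.4846 -0.0082 0.058 0.067
python3 shift.py '[[[0, 0, 0, 0, 0, 0, 0.02], [0, 0, 0, 0, 0, 0, 0.02], [0, 0, 0, 0, 0, 0, 0.02], [0, 0, 0, 0, 0, 0, 0.02], [0, 0, 0, 0, 0, 0, 0.02], [0, 0, 0, 0, 0, 0, 0.02], [0, 0, 0, 0, 0, 0, 0.02]]]'
```

```text
clock: 16.92
tcp_pos: [0.4863, -0.008, 0.0621]
ee_rot: [-3.142, -0.001, 0.067]
contact_force: [0.9, 0.3, -0.0]
width: 0.0602
gripper_force: 0.0
left tool dx dy dz rz [-0.0018  0.      0.0041  0.0001] rot [-3.142e+00 -1.000e-03  6.700e-02] t 16.9167 w 0.0602
clock: 17.5
tcp_pos: [0.486, -0.0081, 0.0618]
ee_rot: [-3.142, -0.0, 0.067]
contact_force: [-0.9, 1.1, 1.9]
width: 0.0331
gripper_force: 45.0
```

Scaled: -0.003 m / 0.8 = -0.0038.

```bash
python3 shift.py '[[[0, 0, -0.0038, 0, 0, 0, 0.02], [0, 0, -0.0038, 0, 0, 0, 0.02], [0, 0, -0.0038, 0, 0, 0, 0.02], [0, 0, -0.0038, 0, 0, 0, 0.02], [0, 0, -0.0038, 0, 0, 0, 0.02], [0, 0, 0, 0, 0, 0, 0.02], [0, 0, 0, 0, 0, 0, 0.02], [0, 0, 0, 0, 0, 0, 0.02]]]'; python3 rem.py 0.4846 -0.0082 0.077 0.067
```

```text
clock: 18.17
tcp_pos: [0.4859, -0.0081, 0.0764]
ee_rot: [-3.141, -0.0, 0.067]
contact_force: [4.9, 1.4, -9.3]
width: 0.033
gripper_force: 45.0
left tool dx dy dz rz [-0.0013 -0.     -0.0006 -0.0001] rot [-3.141 -0.     0.067] t 18.1667 w 0.033
```

Scaled: 0.006 m / 0.8 = 0.0075, 0.005 m / 0.8 = 0.0063.

```bash
python3 shift.py '[[[0, 0.0038, 0, 0, 0, 0, 0.02], [0, 0.0063, 0, 0, 0, 0, 0.02], [0, 0.0075, 0, 0, 0, 0, 0.02], [0, 0.0075, 0, 0, 0, 0, 0.02], [0, 0.0075, 0, 0, 0, 0, 0.02], [0, 0.0075, 0, 0, 0, 0, 0.02], [0, 0.0063, 0, 0, 0, 0, 0.02], [0, 0.0038, 0, 0, 0, 0, 0.02]]]'; python3 shift.py '[[[0, 0, 0, 0, 0, 0, 0.02], [0, 0, 0, 0, 0, 0, 0.02]]]'; python3 rem.py 0.4886 -0.048 0.077 0.067
```

```text
clock: 18.83
tcp_pos: [0.4886, -0.0483, 0.0763]
ee_rot: [-3.141, -0.0, 0.067]
contact_force: [5.1, 2.5, -10.1]
width: 0.033
gripper_force: 45.0
clock: 19.0
tcp_pos: [0.4886, -0.0488, 0.0763]
ee_rot: [3.141, -0.0, 0.066]
contact_force: [4.7, -2.0, -10.2]
width: 0.0329
gripper_force: 45.0
left tool dx dy dz rz [ 0.     -0.0008 -0.0007 -0.0007] rot [ 3.141 -0.     0.066] t 19.0 w 0.0329
```

Scaled: 0.003 m / 0.8 = 0.0038, 0.002 m / 0.8 = 0.0025.

```bash
python3 shift.py '[[[0, -0.0013, 0, 0, 0, 0, 0.02], [0, 0, 0.0038, 0, 0, 0, 0.02], [0, 0, 0.0038, 0, 0, 0, 0.02], [0, 0, 0.0038, 0, 0, 0, 0.02], [0, 0, 0.0038, 0, 0, 0, 0.02], [0, 0, 0.0025, 0, 0, 0, 0.02], [0, 0, 0.0013, 0, 0, 0, 0.02], [0, 0, 0, 0, 0, 0, 0.02]]]';  python3 rem.py 0.4886 -0.048 0.0618 0.067
```

```text
clock: 19.67
tcp_pos: [0.4886, -0.0475, 0.0619]
ee_rot: [3.141, -0.0, 0.067]
contact_force: [3.0, -2.5, -1.7]
width: 0.0328
gripper_force: 45.0
left tool dx dy dz rz [-0.      0.0005  0.0001 -0.0005] rot [ 3.141 -0.     0.067] t 19.6667 w 0.0328
```

Scaled: -0.03 m / 0.8 = -0.0375, -0.02 m / 0.8 = -0.025.

```bash
python3 shift.py '[[[0, 0, 0, 0, 0, 0, 0.055], [0, 0, 0, 0, 0, 0, 0.055], [0, 0, 0, 0, 0, 0, 0.055], [0, 0, 0, 0, 0, 0, 0.055], [0, 0, 0, 0, 0, 0, 0.055]]]'
python3 shift.py '[[[0, 0, -0.0125, 0, 0, 0, 0.06], [0, 0, -0.025, 0, 0, 0, 0.06], [0, 0, -0.0375, 0, 0, 0, 0.06], [0, 0, -0.0375, 0, 0, 0, 0.06], [0, 0, -0.0375, 0, 0, 0, 0.06], [0, 0, -0.0125, 0, 0, 0, 0.06], [0, 0, 0, 0, 0, 0, 0.06], [0, 0, 0, 0, 0, 0, 0.06]]]'
python3 - <<'E'
from vis import *
c=ctrl.capture("side")
cv2.imwrite("pics/p4.png",cv2.resize(c["pixels"][150:260,240:360,::-1],None,fx=5,fy=5,interpolation=cv2.INTER_CUBIC))
f=lambda P:np.round((proj(c,P)-[240,150]+.5)*5-.5).tolist()
B=[.5744,-.0022,.0668]
for n,y,l in(("long",-.006,.06),("short",-.074,.04)):
  print(n,"top: near -x,+x far -x,+x",f(place(B,[[.015-l,y+.015,.067],[.015+l,y+.015,.067],[.015-l,y-.015,.067],[.015+l,y-.015,.067]])))
print("knob top/bottom centre",f(place(B,[[-.09,-.04,.09],[-.09,-.04,.064]])),"tab near corner",f(place(B,[[-.09,-.018,.043]])))
E
```

```text
clock: 20.08
tcp_pos: [0.4882, -0.047, 0.0615]
ee_rot: [-3.142, 0.0, 0.067]
contact_force: [0.2, 1.1, 0.3]
width: 0.0531
gripper_force: 0.0
clock: 20.75
tcp_pos: [0.4885, -0.0472, 0.1919]
ee_rot: [3.141, -0.001, 0.067]
contact_force: [-0.3, -0.1, -0.8]
width: 0.0598
gripper_force: 0.0
long top: near -x,+x far -x,+x [[367.0, 272.0], [167.0, 253.0], [373.0, 237.0], [177.0, 219.0]]
short top: near -x,+x far -x,+x [[349.0, 191.0], [221.0, 179.0], [355.0, 159.0], [229.0, 147.0]]
knob top/bottom centre [[452.0, 195.0], [451.0, 226.0]] tab near corner [[446.0, 276.0]]
```

View pics/p4.png

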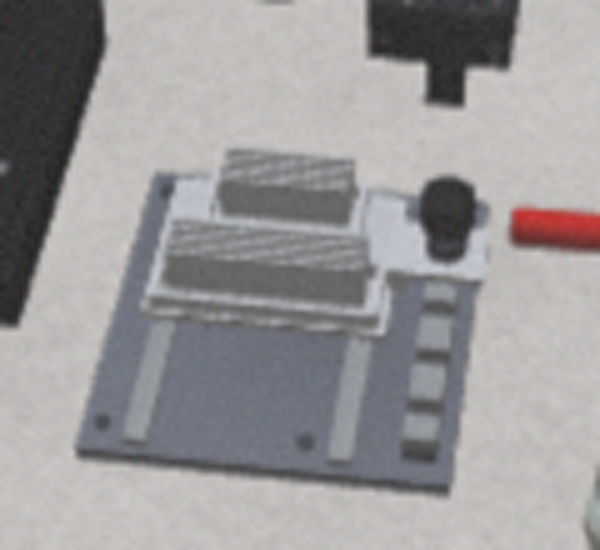

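The carriage is one notch along: long sink corners at (367,272) and (165,255), knob top edge at y≈178. All match the predicted home position, and the gripper is clear.

```bash
python3 -c "
from plant import ctrl
print(ctrl.hand_in())"
```

```text
the job is handed in; nothing more can be done
None
```

I laid both heat sinks in their matching rows and moved the carriage one notch towards the microscope; the last camera picture matched the plunger being home and both sinks in place, and I handed the job in at about 21 s, though the hand-in returned no verdict.

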